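# Put the teapot on the welcome tray and dock the tray

## Task

Lift the teapot off its stand by its overhead handle and set it down gently in the middle of the round slate coaster on the tray, with its spout pointing along the tray towards the end that goes into the holder first. Then slide the loaded tray fully home into the slotted holder, against its back stop, and let go. The cup and coaster stay in the tray with the cup upright, and the carafe, the lidded jar and the clock are left alone.

Things in the scene. Friction and masses are not known exactly. Their poses are not given: they have to be found in the camera images.
- teapot: Smoked-glass teapot (0.5 kg), overhead arch handle. Origin: centre of underside; z up, +x towards the spout. Belly diameter 96 at height 50, base 72, lid knob top at 114. Arch in the x-z plane, 94 wide; its level top bar is along x, 74 long, 14 thick (y), heights 164 to 180. Spout reaches 86 from the axis, up to height 100. Starts on the stand, spout to world +y within 1.2 rad.
- teapot_grip (a point): Centre of the teapot handle's wooden top bar, 172 above the underside, on the teapot's axis. Pinch it across the teapot's y from above.
- stand: Fixed round steel teapot stand: plate diameter 112 on three legs, plate top at height 58, with a 5 high raised rim of inside diameter 104. Origin: centre of its underside on the work surface.
- tray: Loose wooden tray (0.5 kg), 220 wide (x), 360 long (y), floor 8 thick. Origin: centre of underside. Sides 8 thick, 22 high; ends 10 thick, 22 high, but 52 high in the middle 120 (handle boards). Its +y end enters the holder first. It starts 260 to 280 short of home, up to 20 off line and 0.14 rad askew, and slides on the work surface.
- tray_grip (a point): Top edge, at mid-width, of the handle board at the tray's -y end (the end that stays outside): 52 above the underside, 175 from the tray's origin. The board is 10 thick along the tray's y and 120 wide; pinch it along the tray's y from above.
- coaster: Loose dark slate disc, diameter 100, 6 thick, lying on the tray floor within 20 of its centre line, about 55 from the tray's middle towards either end (which end varies). Origin: centre of its underside.
- cup: White cup without handle, rim diameter 68, 60 high, standing on the tray floor at the other place, about 110 from the coaster. Origin: centre of its underside.
- holder: Fixed dark wood holder. Origin: on the work surface, where the tray's origin lies when home (axes parallel too). Side rails from y = -20 to 180, 226 apart inside, 36 high, with lips at heights 30 to 36 reaching 14 inwards over the tray's sides (198 between lips). Mouth at -y; flared guides from y = -20 to -72 widen it to 265. Back stop at +y.
- holder_stop (a point): Inner face of the holder's back stop at mid-width, 181 from the holder's origin along its +y, 18 high; the home tray's +y end touches it.
- carafe: Bystander between stand and tray: smoked-glass bedside carafe with a tumbler upended over its neck, diameter 82, 195 high, loose. Origin: centre of its underside.
- jar: Bystander: white lidded jar, diameter 64, 85 high, loose, near the carafe (swaps places with the clock).
- clock: Bystander: black box clock, 45 (x) by 75 (y) by 70 high, loose, near the carafe (swaps places with the jar).
Things that resemble listed ones, but are neither listed nor needed, are in the scene too. What is shaped like the coaster but green is not meant. Leave any orange look-alike of the cup alone.

How it is judged:
On the way, in this order (a step that is already met when the one before it is completed fails the run):
1. the teapot stands upright on the coaster, let go, while the tray is still outside the holder (at least 120 mm from home) (horizontal distance between teapot and coaster below 0.02 m and z of teapot in the frame of tray between 0.009 and 0.02 m and angle between teapot's own z axis and vertical below 0.1 rad and z of coaster in the frame of tray below 0.012 m and contact force between the fingers and teapot below 0.3 N and linear speed of teapot below 0.03 m/s and y of tray in the frame of holder below -0.12 m), for 0.2 s.
2. the loaded tray is home in the holder (horizontal distance between teapot and coaster below 0.02 m and z of teapot in the frame of tray between 0.009 and 0.02 m and angle between teapot's own z axis and vertical below 0.1 rad and z of coaster in the frame of tray below 0.012 m and y of tray in the frame of holder above -0.006 m), for 0.2 s.
At the end, for the whole second after the job is handed in: Tray flat in the rails within 6 mm of home; teapot upright (0.1 rad) on the coaster, centres within 20 mm, spout towards the back stop within 30 degrees; coaster flat and cup upright (0.1 rad) on the tray floor; all released and at rest (all of step 2 and x of cup in the frame of tray between -0.102 and 0.102 m and y of cup in the frame of tray between -0.17 and 0.17 m and x of coaster in the frame of tray between -0.102 and 0.102 m and y of coaster in the frame of tray between -0.17 and 0.17 m and angle between the x axis of teapot and the y axis of tray, either way round below 0.52 rad and x of holder_stop in the frame of teapot above 0.03 m and z of tray in the frame of holder below 0.004 m and angle between the y axis of tray and the y axis of holder, either way round below 0.05 rad and angle between tray's own z axis and vertical below 0.03 rad and angle between cup's own z axis and vertical below 0.1 rad and z of cup in the frame of tray below 0.012 m and linear speed of each of teapot, tray, cup below 0.02 m/s); the robot touches nothing.
It fails at once if the carafe, jar or clock is pushed more than 20 mm or tipped (distance of any of carafe, jar, clock from where it was at the start of the episode above 0.02 m or angle between any of carafe, jar, clock's own z axis and vertical above 0.3 rad).
It fails at once if the teapot is tipped by more than 0.5 rad (angle between teapot's own z axis and vertical above 0.5 rad).
It fails at once if the cup is tipped by more than 0.4 rad (angle between cup's own z axis and vertical above 0.4 rad).
It fails at once if the teapot is dropped (falls faster than 0.5 m/s out of the fingers) (linear speed of teapot above 0.5 m/s and contact force between the fingers and teapot below 0.3 N).
It also fails if it takes over 72 s, if anything falls off the work surface, if the arm or the gripper's body presses on something with over 40 N, if the wrist force passes 120 N, or if a joint passes its speed limit or range.

## Robot

A 6-joint arm with a two-finger parallel gripper is mounted at the origin on the work surface. World frame = base frame: x ahead of the robot, y to its left, z up, the work surface at z = 0. Lengths are in m, angles in rad, forces in N, time in s.
With the tool pointing down it reaches from about 0.275 to 0.875 m from the base axis. Payload 12.5 kg.
Tool frame: the origin (TCP) lies at the very end of the fingers, on their centre line; the grasp point (between the pads) lies 19 mm behind it; z points along the fingers, y is the line along which they close (so a half turn about z gives the same grasp; the last joint's range is limited). The gripper opens to 85 mm and grips with 20 to 120 N. Pads are 22 mm wide; open, the fingers measure 114 mm over their backs; the gripper's body (76 mm by 85 mm) begins 54 mm behind the grasp point. The pads swing forward as they close: fully open they stand 13 mm farther back than shut.
Start: joints at [-1.41, 0.351, 1.652, -0, 1.139, -0.085], TCP at [0.134, -0.533, 0.231] pointing down, gripper open.
Joint ranges: [-2.75, 2.75], [-0.79, 2.1], [0.01, 2.65], [-1.57, 4.71], [0.07, 3.14], [-2.87, 2.87]. Speed limits (rad/s): [2.22, 2.22, 2.79, 3.14, 3.14, 3.14].

## Interface

Orientations are given as a 3x3 rotation matrix whose columns are the frame's x, y, z axes.
In Python, from bench import manip gives the robot as it stands. Calls block until the motion is done:
- manip.move_ptp(position, orientation): joint-space move of the TCP to a pose.
- manip.move_l(position, attitude=None, max_speed=0.15): straight line of the TCP; attitude=None keeps the orientation; max_speed is the mean speed in m/s.
- manip.move_j(angles): joint-space move.
- manip.set_gripper(opening, effort=None): opening from 0.0 (shut) to 1.0 (fully open); effort is the grip in N (None keeps the last); returns when the fingers have stopped.
- manip.dwell(seconds).
- manip.inverse_kinematics(position, orientation): joint angles nearest the present ones, or None.
- manip.grab_frame(name): name is "scene" or "top"; returns (picture, depth): 400x640x3 uint8, red, green, blue; 400x640 float32, m along the optical axis (not along the pixel's ray), 0 where there is no reading.
- manip.get_calibration(name): a dict with "camera_matrix" (3x3 intrinsics, pixels), "R" (3x3) and "t" (3): a world point X has camera coordinates R X + t. Camera axes: x right, y down, z forward; pixel columns grow to the right and rows downward; lengths in m; the calibration is good to about 2 mm. A picture is of the moment at which its call begins. get_calibration takes no time and is no camera call.
A pose or a line that the arm cannot do raises manip.Unreachable and nothing moves.
- manip.sign_off(): hands the job in; it is judged then, once.
Trained networks look in the newest picture that a camera, given by its name, has taken for a name from the list of things; names that differ only in an ending like _2 or _b are one class to them, and where a whole thing is asked for, a point or a joint stands for the part that bears it (a point fixed in the world has none). Each returns a list of dicts, best first, with "confidence" (0 to 1); they miss things now and then, are a little off and sometimes report something else, mostly with a low value. They report only what shows in the picture. A call takes as long as a camera call. They do not tell look-alikes from the thing itself.
- manip.look_for(camera, name): "at" ([x, y, z] in m, in world coordinates, good to about 4 mm: the middle of the surface that is visible of it).
Readings, each from a call of its own:
- manip.current_time(): time.
- manip.current_qpos(): joint angles.
- manip.current_joint_vel(): joint speeds.
- manip.current_joint_torque(): joint torques, N m.
- manip.current_ee_pos(): TCP position.
- manip.current_tcp_rot(): TCP orientation.
- manip.current_force(): force on the tool from outside, world axes, zero at the start.
- manip.current_ft_torque(): the same for the moment, N m.
- manip.current_grip_width(): opening from 0.0 (shut) to 1.0 (fully open).
- manip.current_grip_force(): force on a finger pad.
Only numpy, scipy, OpenCV 4.12 (cv2) and the standard library are available. Lean on these libraries where they do the work, as an engineer would, in place of code of your own. Each camera call takes 0.05 s, during which the arm holds its last target. There are 200 camera calls.

## Working session

There is one attempt and no reset: what is moved stays moved. The work goes in short steps, each a Python script; the robot and the scene stay as the last script left them, time stands still between calls to the robot, and variables do not carry over. Pictures are saved under pics/ and viewed, at most 12 in all, crops included, and the job is handed in when it is done.

```bash
mkdir -p pics
cat > h.py <<'E'
import numpy as np, cv2
from bench import manip
def grab(n):
    p,d=manip.grab_frame(n); return p,d
def world(n,d):
    c=manip.get_calibration(n);K=np.array(c["camera_matrix"]);R=np.array(c["R"]);t=np.array(c["t"])
    v,u=np.mgrid[:400,:640]
    X=np.stack([(u-K[0,2])/K[0,0]*d,(v-K[1,2])/K[1,1]*d,d],-1)
    return (X-t)@R
def proj(n,X):
    c=manip.get_calibration(n);q=np.array(c["camera_matrix"])@(np.array(c["R"])@np.array(X)+np.array(c["t"]));return q[:2]/q[2]
E
python3 - <<'E'
from h import *
for n in ("scene","top"):
    p,d=grab(n); cv2.imwrite(f"pics/{n}0.png",p[:,:,::-1]); np.savez(f"{n}0.npz",p=p,d=d,W=world(n,d))
    c=manip.get_calibration(n); print(n,-np.array(c["R"]).T@np.array(c["t"]),np.array(c["camera_matrix"])[0,0])
    for k in "teapot teapot_grip stand tray tray_grip coaster cup holder holder_stop carafe jar clock".split():
        try:
            print(k,[(np.round(r["at"],3).tolist(),round(r["confidence"],2),proj(n,r["at"]).round().tolist()) for r in manip.look_for(n,k)[:4]])
        except Exception as e: print(k,e)
E
```

```text
scene [ 1.09624818 -0.62225504  0.83942884] 362.1128172594923
teapot [([0.507, -0.426, 0.152], 0.54, [172.0, 296.0]), ([0.568, 0.135, 0.018], 0.22, [337.0, 226.0])]
teapot_grip [([0.506, -0.422, 0.147], 0.98, [174.0, 296.0])]
stand [([0.518, -0.426, 0.01], 0.62, [188.0, 334.0])]
tray [([0.571, 0.057, 0.011], 0.77, [323.0, 240.0])]
tray_grip [([0.567, 0.057, 0.007], 0.63, [322.0, 240.0]), ([0.516, -0.428, 0.013], 0.53, [187.0, 333.0]), ([0.508, -0.422, 0.153], 0.38, [174.0, 295.0])]
coaster [([0.343, 0.051, 0.007], 0.69, [272.0, 213.0]), ([0.57, 0.06, 0.01], 0.17, [323.0, 240.0])]
cup [([0.569, 0.02, 0.05], 0.86, [315.0, 237.0]), ([0.756, -0.126, 0.041], 0.76, [335.0, 300.0])]
holder [([0.612, 0.455, 0.03], 0.8, [395.0, 186.0]), ([0.603, -0.212, 0.101], 0.52, [269.0, 276.0]), ([0.568, 0.019, 0.047], 0.35, [315.0, 238.0])]
holder_stop []
carafe [([0.601, -0.214, 0.1], 0.93, [268.0, 276.0])]
jar [([0.422, -0.205, 0.058], 0.67, [229.0, 254.0]), ([0.568, 0.056, 0.006], 0.67, [322.0, 241.0])]
clock [([0.691, -0.261, 0.067], 0.72, [281.0, 314.0])]
top [0.34820136 0.06997288 1.34351057] 361.
[... 165 characters left out ...]
, 230.0])]
stand [([0.467, -0.37, 0.057], 0.93, [439.0, 235.0])]
tray [([0.542, 0.076, 0.01], 0.79, [314.0, 217.0]), ([0.577, 0.026, 0.022], 0.16, [327.0, 207.0])]
tray_grip [([0.545, 0.071, 0.013], 0.89, [315.0, 216.0])]
coaster [([0.34, 0.054, 0.006], 0.84, [320.0, 272.0]), ([0.566, 0.137, 0.014], 0.71, [297.0, 211.0])]
cup [([0.577, 0.024, 0.023], 0.55, [328.0, 207.0]), ([0.767, -0.131, 0.024], 0.51, [368.0, 158.0])]
holder [([0.592, 0.462, 0.036], 0.59, [209.0, 203.0])]
holder_stop [([0.588, 0.46, 0.044], 0.97, [209.0, 204.0])]
carafe [([0.571, -0.182, 0.125], 0.59, [389.0, 203.0])]
jar [([0.407, -0.189, 0.084], 0.71, [391.0, 252.0])]
clock [([0.68, -0.249, 0.068], 0.56, [403.0, 177.0])]
```

View pics/scene0.png

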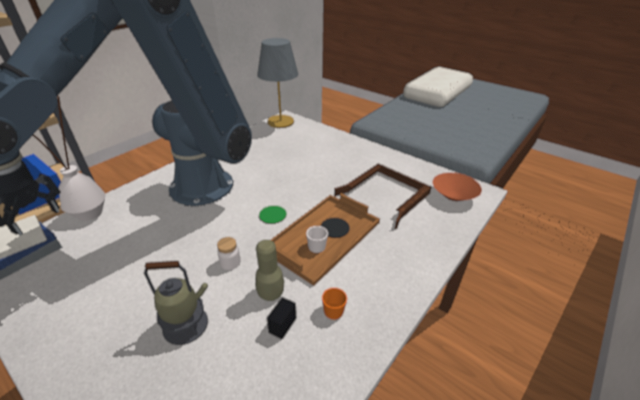

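View pics/top0.png

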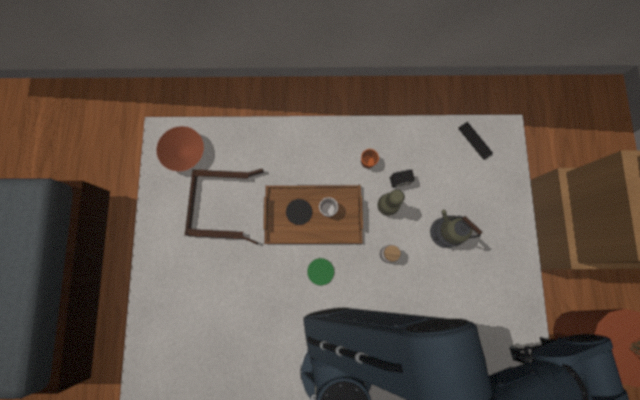

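The scene view shows the teapot at px (175,300) with its spout to the right at (205,288), and its arch bar at (165,265). In the top view the teapot is at (455,230) and its spout at (445,212).

Look-alikes:
- **Coaster:** the dark disc on the tray at (335,228) is the target. The green disc at (272,214) is not.
- **Cup:** the white one on the tray at (317,238) is the target. The orange one at (334,302) is not.
- **Teapot:** the green-grey carafe at (268,275) could be taken for it.

Next I'll measure from the depth data and make one close crop.

Run:
```python
from h import *
D={n:np.load(n+"0.npz") for n in("scene","top")}
def rect(P):
    r=cv2.minAreaRect((P[:,:2]*1000).astype(np.float32)); return np.round(r[0],1),np.round(r[1],1),round(r[2],1),len(P)
for n in D:
    W=D[n]["W"];p=D[n]["p"].astype(int);ok=D[n]["d"]>0;x,y,z=W[...,0],W[...,1],W[...,2]
    print(n,"table z",np.median(z[ok&(abs(x-.45)<.05)&(abs(y+.05)<.03)]))
    tp=ok&(abs(x-.48)<.15)&(abs(y+.4)<.15)
    m=tp&(z>.152)&(z<.20); P=W[m]
    if len(P)>5:
        print("bar",rect(P),np.percentile(P[:,2],[5,50,95]),P.mean(0))
        q=P[:,:2]-P[:,:2].mean(0);print(" dir",np.linalg.svd(q,full_matrices=False)[2][0])
    m=tp&(z>.1)&(z<.13);print("knob",W[m].mean(0) if m.any() else 0,m.sum())
    m=tp&(z>.052)&(z<.068);print("plate",rect(W[m]) if m.sum()>3 else 0)
    m=tp&(z>.03)&(z<.1);P=W[m]; 
    tr=ok&(abs(x-.56)<.17)&(abs(y-.08)<.26)
    m=tr&(z>.044)&(z<.058)&(p[...,0]>p[...,2]+25);
    for s,nm in((y<.0,"-y board"),(y>.18,"+y board")):
        mm=m&s; print(nm,rect(W[mm]) if mm.sum()>3 else mm.sum(), W[mm].mean(0).round(4) if mm.any() else 0)
    m=tr&(z>.004)&(z<.06)&(p[...,0]>p[...,2]+25); print("tray",rect(W[m]))
    m=tr&(p.max(-1)<70)&(z>.004)&(z<.03)&(abs(x-.566)<.08)&(abs(y-.137)<.08); print("coaster",rect(W[m]),np.median(W[m],0))
    m=tr&(p.min(-1)>110)&(z>.05)&(z<.07);print("cuprim",rect(W[m]) if m.sum()>3 else m.sum())
    m=ok&(x>.35)&(x<.85)&(y>.2)&(y<.62)&(z>.025)&(z<.045)&(p[...,0]<130);P=W[m];print("holder",rect(P),np.median(P[:,2]))
    for nm,s in(("stop",(y>.44)),("railL",(x<.52)&(y>.29)&(y<.43)),("railR",(x>.64)&(y>.29)&(y<.43))):
        P=W[m&s]
        if len(P)>5:
            v=cv2.fitLine((P[:,:2]*1000).astype(np.float32),cv2.DIST_HUBER,0,.01,.01).ravel();print(nm,v.round(3),P.min(0).round(3),P.max(0).round(3),len(P))
a=cv2.resize(D["scene"]["p"][235:345,130:300,::-1],None,fx=2.4,fy=2.4,interpolation=cv2.INTER_CUBIC)
b=cv2.resize(D["top"]["p"][180:260,410:510,::-1],None,fx=3.3,fy=3.3,interpolation=cv2.INTER_CUBIC)
h=min(len(a),len(b));cv2.imwrite("pics/crop.png",np.hstack([a[:h],b[:h]]))
```

```text
scene table z 0.00918260594934007
bar (array([ 499.5, -405. ]), array([124.6,  59.1]), 26.7, 562) [0.15297139 0.15900084 0.18819003] [ 0.48961337 -0.41188941  0.16220158]
 dir [-0.69914522 -0.71497969]
knob [ 0.51565005 -0.42251154  0.11682979] 438
plate (array([ 499.8, -419.5]), array([112.5,  76.3]), 65.1, 545)
-y board (array([ 614.8, -109.3]), array([102.5, 220.7]), 54.4, 143) [ 0.577  -0.0996  0.0514]
+y board (array([553.8, 252.6]), array([117.6,  14.4]), 0.0, 105) [0.5558 0.2517 0.0505]
tray (array([585.4,  99.8]), array([288.6, 479.6]), 0.1, 4706)
coaster (array([568.1, 133.7]), array([79.7, 92.9]), 61.5, 347) [0.57108188 0.13160403 0.01491352]
cuprim (array([568.2,  42.3]), array([314.1, 435.7]), 1.6, 253)
holder (array([641.8, 390.1]), array([307.9, 366.9]), 85.1, 811) 0.03576546703939802
stop [ 9.96000e-01 -9.00000e-02  6.18209e+02  5.21321e+02] [0.474 0.44  0.025] [0.837 0.542 0.044] 356
railL [2.52000e-01 9.68000e-01 4.74023e+02 3.56639e+02] [0.449 0.29  0.025] [0.493 0.429 0.041] 127
railR [1.20000e-02 1.00000e+00 7.07293e+02 3.64691e+02] [0.691 0.295 0.025] [0.718 0.42
[... 426 characters left out ...]
oard (array([555.7, 255.7]), array([ 10.1, 118.2]), 88.9, 92) [0.5534 0.2551 0.0511]
tray (array([587.2,  99.8]), array([478.4, 285.8]), 89.9, 4694)
coaster (array([562.2, 132.8]), array([94.1, 92.2]), 64.6, 512) [0.56114342 0.13155174 0.01391111]
cuprim (array([503.3,  40.3]), array([224.7, 439.5]), 0.2, 50)
holder (array([648.3, 423.5]), array([436.4, 372.2]), 82.9, 1420) 0.035690883008662286
stop [1.00000e+00 2.10000e-02 6.59969e+02 5.26353e+02] [0.47  0.44  0.025] [0.849 0.62  0.045] 874
railL [2.25000e-01 9.74000e-01 4.74059e+02 3.68301e+02] [0.445 0.293 0.026] [0.493 0.43  0.042] 226
railR [ 4.60000e-02 -9.99000e-01  7.04267e+02  3.64515e+02] [0.688 0.29  0.025] [0.721 0.428 0.043] 226
```

View pics/crop.png

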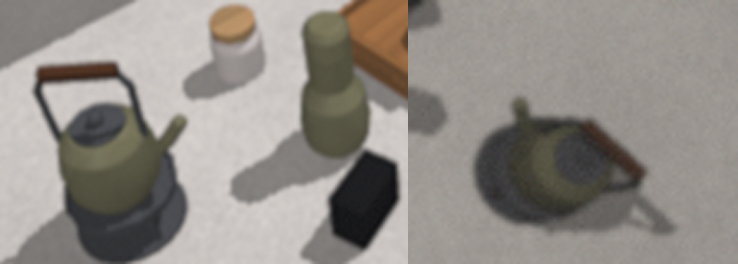

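The crop shows the teapot's wooden bar at crop px (40–118,70) on the left and (585–640,125–178) on the right. The spout points to world +x+y. The pot stands 58 mm up on its stand, so the bar must be at z≈0.23, and I'll refit with the height windows moved up.

Run:
```python
from h import *
D={n:np.load(n+"0.npz") for n in("scene","top")}
def rect(P):
    r=cv2.minAreaRect((P[:,:2]*1000).astype(np.float32)); return np.round(r[0],1),np.round(r[1],1),round(r[2],1),len(P)
for n in D:
    print(n)
    W=D[n]["W"];p=D[n]["p"].astype(int);ok=D[n]["d"]>0;x,y,z=W[...,0],W[...,1],W[...,2]
    tp=ok&(abs(x-.47)<.15)&(abs(y+.4)<.15)
    m=tp&(z>.222)&(z<.25)&(p[...,0]>p[...,2]+12); P=W[m]
    q=P[:,:2]-P[:,:2].mean(0);d=np.linalg.svd(q,full_matrices=False)[2][0]
    print("bar",rect(P),np.percentile(P[:,2],[5,50,95]).round(3),P.mean(0).round(4),"yaw",np.degrees(np.arctan2(d[1],d[0])))
    m=tp&(z>.165)&(z<.18)&(np.hypot(x-.475,y+.38)<.05);print("knob",W[m].mean(0).round(3),m.sum(),rect(W[m]) if m.sum()>3 else 0)
    m=tp&(z>.045)&(z<.07);
    print("plate",rect(W[m])); c,r=cv2.minEnclosingCircle((W[m][:,:2]*1000).astype(np.float32));print(c,r)
    tr=ok&(x>.43)&(x<.70)&(y>-.13)&(y<.28)&(p[...,0]>p[...,2]+25)
    m=tr&(z>.044)&(z<.058)
    B=[]
    for s,nm in((y<-.06,"-y board"),(y>.22,"+y board")):
        mm=m&s; B.append(np.array(rect(W[mm])[0]));print(nm,rect(W[mm]))
    d=B[1]-B[0];print("tray c",(B[0]+B[1])/2,"len",np.hypot(*d),"yaw",np.arctan2(-d[0],d[1]))
    m=tr&(z>.004)&(z<.06);print("tray",rect(W[m]))
    m=ok&(abs(x-.57)<.06)&(abs(y-.025)<.06)&(p.min(-1)>95)&(z>.055);P=W[m]
    if len(P)>3: c,r=cv2.minEnclosingCircle((P[:,:2]*1000).astype(np.float32));print("cup",c,r,np.median(P[:,2]),len(P))
    m=ok&(x>.35)&(x<.85)&(y>.2)&(y<.62)&(z>.028)&(z<.043)&(p.max(-1)<110)&(p.sum(-1)<230)
    for nm,s in(("stop",(y>.49)&(y<.57)&(x>.49)&(x<.68)),("railL",(x<.52)&(y>.335)&(y<.5)),("railR",(x>.66)&(x<.73)&(y>.335)&(y<.5))):
        P=W[m&s]
        v=cv2.fitLine((P[:,:2]*1000).astype(np.float32),cv2.DIST_HUBER,0,.01,.01).ravel();print(nm,v.round(3),np.percentile(P,[3,97],axis=0).round(3).tolist(),len(P))
```

```text
scene
bar (array([ 484.2, -413.4]), array([72.1, 14.3]), 46.1, 230) [0.229 0.237 0.24 ] [ 0.4855 -0.4151  0.236 ] yaw -135.18236677297133
knob [ 0.495 -0.405  0.171] 50 (array([ 498.8, -401.1]), array([51.2, 12.3]), 41.5, 50)
plate (array([ 499.8, -419.5]), array([112.5,  76.3]), 65.1, 565)
(483.33721923828125, -412.6813049316406) 57.94239044189453
-y board (array([560. , -96.1]), array([107.3,  11.2]), 0.0, 130)
+y board (array([553.8, 252.6]), array([117.6,  14.4]), 0.0, 105)
tray c [556.9   78.25] len 348.7551146578355 yaw 0.017778453592917062
tray (array([552.6,  79.6]), array([364.6, 222.5]), 89.9, 4546)
cup (571.7822875976562, 22.893827438354492) 34.494972229003906 0.06445471977916506 180
stop [ 9.99000e-01 -4.30000e-02  5.87722e+02  5.28849e+02] [[0.493, 0.501, 0.028], [0.67, 0.537, 0.038]] 84
railL [6.80000e-02 9.98000e-01 4.86322e+02 4.13609e+02] [[0.473, 0.338, 0.032], [0.496, 0.494, 0.039]] 118
railR [3.60000e-02 9.99000e-01 7.08744e+02 4.15985e+02] [[0.696, 0.341, 0.03], [0.72, 0.495, 0.039]] 180
top
bar (array([ 483.7, -410.9]), array([69.6, 13.4]), 42.1, 108) [0.231 0.2
[... 243 characters left out ...]
453125) 57.458309173583984
-y board (array([554.2, -94.1]), array([118.2,  10.4]), 0.3, 97)
+y board (array([555.7, 255.7]), array([ 10.1, 118.2]), 88.9, 92)
tray c [554.95  80.8 ] len 349.8032161087144 yaw -0.0042881383817133766
tray (array([553.5,  80.8]), array([359.8, 218.6]), 89.7, 4671)
cup (573.2313842773438, 24.949941635131836) 33.465492248535156 0.06698899309794298 74
stop [ 9.99000e-01 -3.60000e-02  5.83591e+02  5.33259e+02] [[0.492, 0.508, 0.028], [0.669, 0.542, 0.04]] 173
railL [6.20000e-02 9.98000e-01 4.78356e+02 4.16827e+02] [[0.467, 0.34, 0.031], [0.489, 0.494, 0.041]] 269
railR [6.60000e-02 9.98000e-01 7.02998e+02 4.19308e+02] [[0.691, 0.341, 0.031], [0.715, 0.495, 0.04]] 255
```

```bash
cat >> h.py <<'E'
def rot(a):
    c,s=np.cos(a),np.sin(a); return np.array([[c,s,0],[s,-c,0],[0,0,-1.]])
def hover(x,y,z,a):  # yaw a or a+pi, pick the one with joint 6 nearer to zero
    return [(b,manip.inverse_kinematics([x,y,z],rot(b))) for b in (a,a+np.pi)]
E
python3 - <<'E'
from h import *
a=np.radians(44.5)
print(manip.current_tcp_rot())
for X,b in (((.484,-.412,.33),a),((.484,-.412,.40),a),((.565,.134,.40),np.pi/2),((.565,.134,.167),np.pi/2),((.5545,-.094,.05),np.pi/2)):
    print(X,[(round(b,2),None if q is None else np.round(q,2)) for b,q in hover(*X,b)])
E
```

```text
[[ 9.69942905e-01  2.43332612e-01 -1.59508815e-05]
 [ 2.43332612e-01 -9.69942902e-01  8.20689417e-05]
 [ 4.49860567e-06 -8.34835574e-05 -9.99999997e-01]]
(0.484, -0.412, 0.33) [(np.float64(0.78), array([-0.78,  0.44,  1.28, -0.  ,  1.42,  0.02])), (np.float64(3.92), None)]
(0.484, -0.412, 0.4) [(np.float64(0.78), array([-0.78,  0.41,  1.16, -0.  ,  1.57,  0.02])), (np.float64(3.92), None)]
(0.565, 0.134, 0.4) [(1.57, array([ 0.15,  0.3 ,  1.32, -0.  ,  1.53,  0.15])), (4.71, None)]
(0.565, 0.134, 0.167) [(1.57, array([ 0.15,  0.48,  1.63, -0.  ,  1.03,  0.15])), (4.71, None)]
(0.5545, -0.094, 0.05) [(1.57, array([-0.25,  0.62,  1.75, -0.  ,  0.78, -0.25])), (4.71, None)]
```

Run:
```python
from h import *
a=np.radians(44.5);R=rot(a)
manip.move_l([.134,-.533,.36],max_speed=.3)
manip.move_ptp([.484,-.412,.33],R)
manip.move_l([.484,-.412,.211],max_speed=.12)
f0=np.array(manip.current_force())
print(f0)
manip.set_gripper(0.0,50)
print(manip.current_grip_width(),manip.current_grip_force())
manip.move_l([.484,-.412,.236],max_speed=.05)
manip.dwell(.2)
print(np.array(manip.current_force())-f0,manip.current_grip_force(),manip.current_grip_width(),manip.current_time(),manip.current_ft_torque())
```

```text
[0.2468523  0.28367093 1.10554383]
0.1548414644469061 49.28100407123566
[-0.74897367 -0.18104349 -5.67371444] 48.71188044548035 0.149736448596234 5.9083 [ 0.03695072  0.00840053 -0.05643251]
```

Run:
```python
from h import *
manip.move_l([.484,-.412,.41],max_speed=.2)
manip.move_l([.565,.134,.41],rot(np.pi/2),max_speed=.2)
manip.move_l([.565,.134,.26],max_speed=.15)
print(manip.current_force(),manip.current_grip_width(),manip.current_time())
for n in("scene","top"):
    p,d=grab(n);np.savez(n+"1.npz",p=p,d=d,W=world(n,d))
    W=world(n,d);x,y,z=W[...,0],W[...,1],W[...,2];p=p.astype(int)
    m=(d>0)&(p.max(-1)<70)&(z>.004)&(z<.03)&(abs(x-.566)<.07)&(abs(y-.135)<.07)
    c,r=cv2.minEnclosingCircle((W[m][:,:2]*1000).astype(np.float32));print(n,c,r,m.sum())
    print([(np.round(r["at"],3),r["confidence"]) for k in("coaster","teapot_grip") for r in manip.look_for(n,k)[:2]])
    cv2.imwrite(f"pics/{n}1.png",p[120:320,160:460,::-1].astype(np.uint8).repeat(2,0).repeat(2,1))
```

```text
[ 0.12625863  0.77098872 -4.71640402] 0.15420055922987788 10.9833
scene (566.240234375, 127.68219757080078) 46.51069259643555 352
[(array([0.341, 0.049, 0.009]), 0.66), (array([0.57 , 0.138, 0.017]), 0.59), (array([0.573, 0.107, 0.19 ]), 0.91)]
top (0.0, 0.0) 0.0 0
[(array([0.564, 0.169, 0.21 ]), 0.2), (array([0.562, 0.168, 0.208]), 0.52)]
```

View pics/scene1.png

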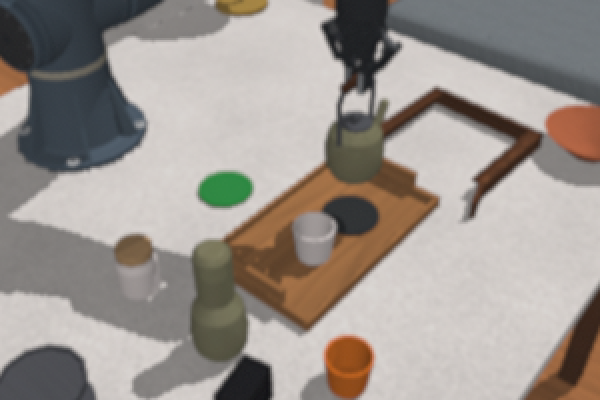

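The teapot hangs upright over the tray at crop px (355,150), with its spout at (383,108) towards the holder. The dark coaster is free at (350,213). I'll lower it with a force check.

Run:
```python
from h import *
X=np.array([.566,.134,.178]);manip.move_l(X,max_speed=.12);manip.dwell(.15)
f0=manip.current_force()[2]
while X[2]>.160:
    X[2]-=.0015;manip.move_l(X,max_speed=.02)
    f=manip.current_force()[2]
    if f-f0>2: break
print(X,f-f0,manip.current_time())
manip.set_gripper(0.3);manip.dwell(.2);manip.set_gripper(0.6)
p=manip.current_ee_pos();manip.move_l([p[0],p[1],.30],max_speed=.15)
manip.move_l([.5545,-.094,.30],max_speed=.3)
print(manip.current_time(),manip.current_force())
for n in("scene","top"):
    p,d=grab(n);W=world(n,d);np.savez(n+"2.npz",p=p,d=d,W=W)
    cv2.imwrite(f"pics/{n}2.png",p[120:320,160:460,::-1].repeat(2,0).repeat(2,1))
```

```text
[0.566 0.134 0.166] 9.330811038948237 14.2667
17.0583 [ 0.12247951  0.32515815 -0.27162692]
```

View pics/scene2.png

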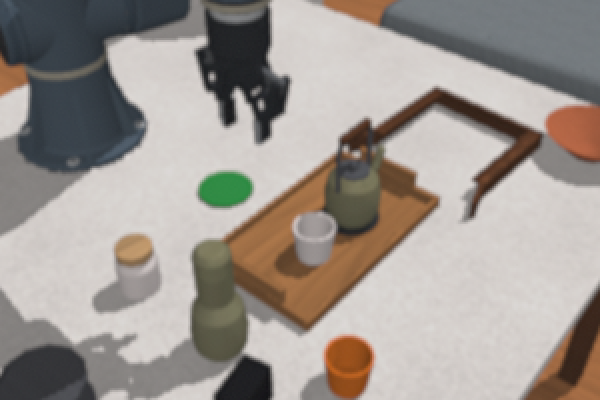

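View pics/top2.png

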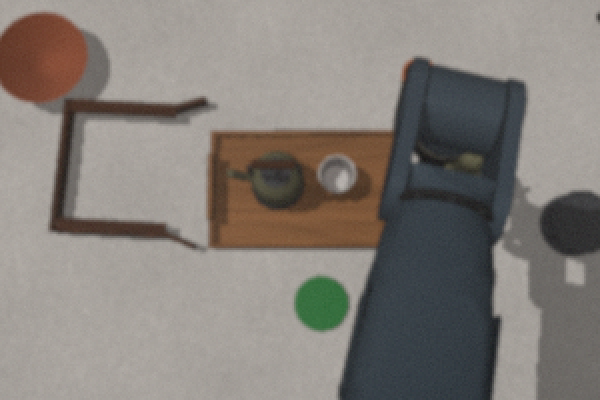

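The teapot stands on the coaster at scene-crop px (352,200), with the coaster's dark edge at (358,228). Its spout points to the holder at top-crop (235,175). Next I'll pool the frames to refine the holder and tray axes.

Run:
```python
from h import *
from scipy.optimize import least_squares
for fs in(("scene1","scene2"),("top0","top1","top2")):
    pts=[[],[],[]]
    for f in fs:
        D=np.load(f+".npz");W=D["W"];p=D["p"].astype(int);x,y,z=W[...,0],W[...,1],W[...,2]
        m=(D["d"]>0)&(z>.030)&(z<.042)&(p.sum(-1)<230)
        for i,s in enumerate(((x<.52)&(x>.44)&(y>.34)&(y<.49),(x>.67)&(x<.74)&(y>.34)&(y<.49),(y>.5)&(y<.56)&(x>.5)&(x<.68))): pts[i].append(W[m&s][:,:2])
    P=[np.vstack(q) for q in pts]
    def res(v):
        xc,yc,th,hw=v;c,s=np.cos(th),np.sin(th);o=[]
        for i,q in enumerate(P):
            d=q-[xc,yc];lx=d[:,0]*c+d[:,1]*s;ly=-d[:,0]*s+d[:,1]*c
            o.append([lx+hw,lx-hw,ly][i]/np.sqrt(len(q)))
        return np.concatenate(o)*20
    v=least_squares(res,[.59,.53,-.05,.113],x_scale=[.01,.01,.01,.01]).x
    th=v[2];c,s=np.cos(th),np.sin(th);ly=-(P[2][:,0]-v[0])*s+(P[2][:,1]-v[1])*c
    print(fs,"stop centre",v[:2].round(4),"yaw",v[2].round(4),"hw",v[3].round(4),"stop pct",np.percentile(ly,[2,10,90,98]).round(4),[len(q) for q in P])
    D=np.load(fs[-1]+".npz");W=D["W"];p=D["p"].astype(int);x,y,z=W[...,0],W[...,1],W[...,2]
    b=(D["d"]>0)&(z>.225-.058)&(z<.19)&(abs(x-.566)<.06)&(abs(y-.134)<.07)&(p[...,0]>p[...,2]+12)
    print("bar",cv2.minAreaRect((W[b][:,:2]*1000).astype(np.float32)),b.sum())
    t=(D["d"]>0)&(p[...,0]>p[...,2]+25)
    for s in((y<-.06)&(y>-.13),(y>.235)&(y<.28)):
        q=W[t&(z>.044)&(z<.058)&s&(abs(x-.555)<.09)];print("board",q.mean(0).round(4) if len(q) else 0,len(q))
```

```text
('scene1', 'scene2') stop centre [0.6027 0.5285] yaw -0.0517 hw 0.1111 stop pct [-0.0055 -0.0036  0.0033  0.0046] [211, 312, 104]
bar ((570.6151733398438, 123.53887939453125), (75.44767761230469, 7.526754856109619), 84.7831039428711) 33
board [ 0.5634 -0.0974  0.0513] 130
board [0.5662 0.2521 0.0504] 75
('top0', 'top1', 'top2') stop centre [0.5971 0.5334] yaw -0.0587 hw 0.1118 stop pct [-0.0047 -0.0035  0.0036  0.0048] [715, 661, 364]
bar ((567.12060546875, 132.7118682861328), (89.33712005615234, 9.837477684020996), 89.67140197753906) 14
board 0 0
board [0.5537 0.2551 0.0513] 87
```

Run:
```python
from h import *
manip.set_gripper(.7,25)
g=[.5548,-.0955]
manip.move_l([*g,.13],rot(-.004),max_speed=.2)
manip.move_l([*g,.024],max_speed=.1)
print(manip.current_force())
manip.set_gripper(0.0,25);manip.dwell(.1)
print(manip.current_grip_width(),manip.current_grip_force(),manip.current_force(),manip.current_time())
# align with holder axis, still outside
th=-.055;u=np.array([-np.sin(th),np.cos(th)]);H=np.array([.5897,.3448])
G=H-(.262+.175)*u
manip.move_l([*G,.024],rot(th),max_speed=.02)
print(G,manip.current_force(),manip.current_time())
for n in("scene","top"):
    p,d=grab(n);W=world(n,d);np.savez(n+"3.npz",p=p,d=d,W=W)
    cv2.imwrite(f"pics/{n}3.png",p[120:320,160:460,::-1].repeat(2,0).repeat(2,1))
```

```text
[-0.39300976  0.22758825 -0.11563081]
0.10887487792515306 27.13387817144394 [-0.46085823  2.10075048  6.17510766] 20.9417
[ 0.56567712 -0.0915392 ] [-10.15553581  -5.48106948  12.55606794] 21.6667
```

View pics/top3.png

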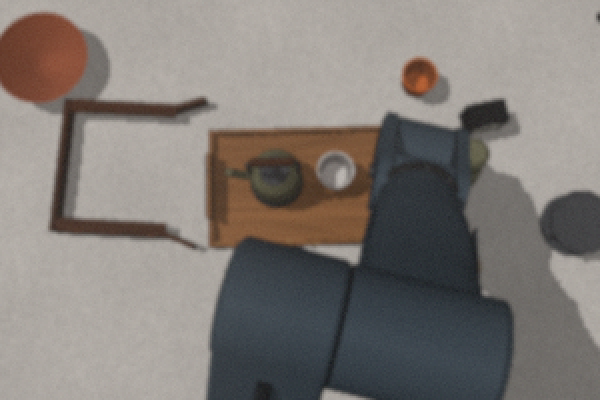

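The top crop shows the tray's rear shifted, but the front still at (212,188). The upper edge runs from (213,131) to (385,127), so the tray turned the wrong way and the pads pivoted at 25 N. I'll measure its yaw, re-grasp it square with a strong grip, and turn it.

```bash
cat >> h.py <<'E'
def tray_pose(n,W,p,d):
    p=p.astype(int);x,y,z=W[...,0],W[...,1],W[...,2]
    t=(d>0)&(p[...,0]>p[...,2]+25)&(z>.004)&(abs(x-.57)<.16)
    yf=W[t&(z>.044)&(z<.058)&(y>.18)&(y<.56)]
    yf=yf[yf[:,1]>yf[:,1].max()-.03] if len(yf) else yf
    F=cv2.minAreaRect((yf[:,:2]*1000).astype(np.float32))[0] if len(yf)>5 else (0,0)
    e=[]
    for f in(np.max,np.min):
        q=[]
        for yy in np.arange(.02,.24,.006):
            s=t&(abs(y-yy)<.004)&(z<.035)
            if s.sum()>5: q.append((f(x[s]),yy))
        q=np.array(q)
        if len(q)>8:
            v=cv2.fitLine((q*1000).astype(np.float32),cv2.DIST_HUBER,0,.01,.01).ravel()
            e.append((round(-v[0]/v[1],3),round(v[2]+(130-v[3])*v[0]/v[1],1)))
    return "front",np.round(F,1),"edges yaw,x@y=.13",e
E
python3 - <<'E'
from h import *
for f in("scene0","top0","scene3","top3"):
    D=np.load(f+".npz");print(f,*tray_pose(f[:-1],D["W"],D["p"],D["d"]))
E
```

```text
scene0 front [722.5 548.3] edges yaw,x@y=.13 [(np.float32(-0.002), np.float32(663.1)), (np.float32(0.003), np.float32(445.4))]
top0 front [721.3 546. ] edges yaw,x@y=.13 [(np.float32(-0.006), np.float32(662.3)), (np.float32(-0.004), np.float32(444.8))]
scene3 front [722.2 545.6] edges yaw,x@y=.13 [(np.float32(0.022), np.float32(667.3)), (np.float32(0.181), np.float32(456.2))]
top3 front [723.6 545.8] edges yaw,x@y=.13 [(np.float32(0.022), np.float32(667.2)), (np.float32(-0.011), np.float32(452.4))]
```

Run:
```python
from h import *
u=lambda t:np.array([-np.sin(t),np.cos(t)])
p=np.array(manip.current_ee_pos());G=p[:2]
manip.set_gripper(.3);manip.move_l([*G,.022],rot(.022),max_speed=.03)
manip.set_gripper(0.,115);manip.dwell(.1);print(manip.current_grip_force(),manip.current_force())
c=G+.175*u(.022)
for i in range(1,5):
    t=.022-.085*i/4; cc=c+[.003*i/4,0]
    manip.move_l([*(cc-.175*u(t)),.022],rot(t),max_speed=.02)
print(c,manip.current_force(),manip.current_ft_torque(),manip.current_time())
for n in("scene","top"):
    p,d=grab(n);print(n,*tray_pose(n,world(n,d),p,d))
cc2=np.array([.577,cc[1]])
manip.move_l([*(cc2-.175*u(t)),.022],max_speed=.02)
print(manip.current_force(),manip.current_ft_torque(),manip.current_time())
for n in("scene","top"):
    p,d=grab(n);print(n,*tray_pose(n,world(n,d),p,d));np.savez(n+"4.npz",p=p,d=d,W=world(n,d))
```

```text
113.23888063430786 [-1.72840741  0.48292989  6.20355245]
[0.56064304 0.08264829] [-2.08973441 -1.32381756  8.77653144] [-0.13547418  0.29438385  1.02827935] 23.9083
scene front [722.4 544.6] edges yaw,x@y=.13 [(np.float32(-0.039), np.float32(669.2)), (np.float32(-0.001), np.float32(452.4))]
top front [723.7 545.7] edges yaw,x@y=.13 [(np.float32(-0.033), np.float32(668.7)), (np.float32(-0.047), np.float32(451.6))]
[-13.52814971   0.28330752  19.19579965] [0.07804546 1.85246636 1.84867479] 24.825
scene front [722.4 544.9] edges yaw,x@y=.13 [(np.float32(-0.016), np.float32(675.5)), (np.float32(0.097), np.float32(462.5))]
top front [724.  545.3] edges yaw,x@y=.13 [(np.float32(-0.01), np.float32(674.3)), (np.float32(-0.027), np.float32(457.6))]
```

Run:
```python
from h import *
u=lambda t:np.array([-np.sin(t),np.cos(t)])
p=np.array(manip.current_ee_pos());G=p[:2]
manip.set_gripper(.3);manip.move_l([*G,.024],rot(-.013),max_speed=.03)
manip.set_gripper(0.,115);z=.024
for k in range(8):
    if manip.current_force()[2]<-1: break
    z+=.0004;manip.move_l([*G,z],max_speed=.02)
print(z,manip.current_force())
c=G+.175*u(-.013)
def step(cc,t): manip.move_l([*(cc-.175*u(t)),z],rot(t),max_speed=.03)
for t in(-.05,-.09): step(c,t)
print(manip.current_force(),manip.current_ft_torque())
step(c+[.014,0],-.09)
print(c,manip.current_force(),manip.current_ft_torque(),manip.current_time())
for n in("scene","top"):
    p,d=grab(n);print(n,*tray_pose(n,world(n,d),p,d));np.savez(n+"5.npz",p=p,d=d,W=world(n,d))
    cv2.imwrite(f"pics/{n}5.png",p[120:320,160:460,::-1].repeat(2,0).repeat(2,1))
```

```text
0.0244 [ 0.42892172 -0.34520082 -1.80400689]
[-2.19677925 -0.56956777 -4.01706106] [0.00447423 0.26913839 0.59139787]
[0.56593059 0.08312267] [-2.88892013  0.74226554 -4.71283279] [0.04435637 0.40869763 1.06811464] 27.3917
scene front [722.1 547.2] edges yaw,x@y=.13 [(np.float32(-0.066), np.float32(687.3)), (np.float32(-0.035), np.float32(470.2))]
top front [723.7 546.4] edges yaw,x@y=.13 [(np.float32(-0.075), np.float32(686.9)), (np.float32(-0.07), np.float32(468.2))]
```

View pics/top5.png

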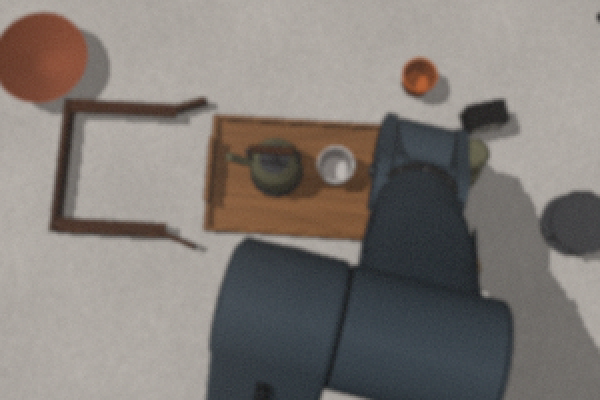

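The tray front now sits centred between the flare tips at top-crop px (205,100)/(203,248), with yaw about −0.07. I'll trim the yaw and push in, watching the force.

```bash
cat > push.py <<'E'
from h import *
u=lambda t:np.array([-np.sin(t),np.cos(t)])
th=-.055
def push(a,b,z,t,H,lim=25,n=.012,v=.05):
    "advance tray from a to b (m short of home) in steps, tool yaw t"
    fm=0
    for s in np.append(np.arange(a-n,b,-n),b):
        manip.move_l([*(H-(s+.175)*u(th)),z],rot(t),max_speed=v)
        f=np.array(manip.current_force());fm=max(fm,np.hypot(*f[:2]))
        if np.hypot(*f[:2])>lim: print("force stop",s,f);break
    return s,fm
def report(k):
    for n in("scene","top"):
        p,d=grab(n);W=world(n,d);print(n,*tray_pose(n,W,p,d));np.savez(f"{n}{k}.npz",p=p,d=d,W=W)
        cv2.imwrite(f"pics/{n}{k}.png",p[120:320,160:460,::-1].repeat(2,0).repeat(2,1))
E
python3 - <<'E'
from push import *
p=np.array(manip.current_ee_pos())
H=np.array([.5897,.3448])
a=(H-p[:2])@u(th)-.175
lat=(p[:2]-H)@np.array([u(th)[1],-u(th)[0]]);print("a,lat",a,lat)
g=H-(a+.175)*u(th)
manip.move_l([*g,p[2]],rot(-.075),max_speed=.02)
print(manip.current_force())
print(push(a,.20,p[2],-.075,H))
print(manip.current_force(),manip.current_ft_torque(),manip.current_time(),manip.current_ee_pos())
report(6)
E
```

```text
a,lat 0.26161681377967444 -0.0016183649255015649
[-1.40297805  0.07130618 -4.78809111]
(np.float64(0.2), np.float64(3.96505059951068))
[ 0.13931348 -2.76885356 -4.9572052 ] [-0.38541156  0.04732941  0.02516444] 29.95 [ 0.5690343  -0.02986149  0.02428106]
scene front [721.9 546. ] edges yaw,x@y=.13 [(np.float32(-0.076), np.float32(689.2)), (np.float32(0.413), np.float32(502.4))]
top front [724.  545.4] edges yaw,x@y=.13 [(np.float32(-0.074), np.float32(688.4)), (np.float32(-0.078), np.float32(470.1))]
```

View pics/top6.png

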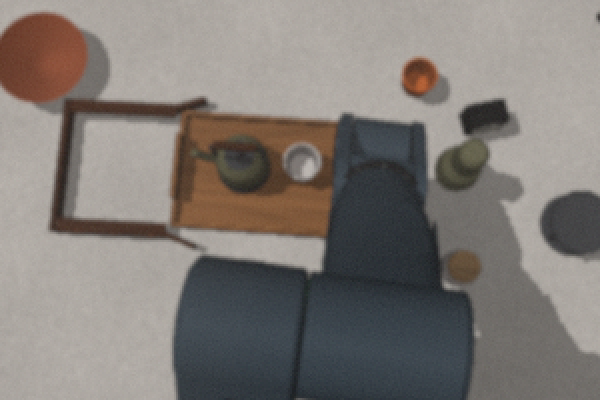

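The tray's front corners at (188,113) and (172,226) are at the rail throat, but the yaw is still −0.075. I'll turn it to −0.055, soften the grip so the rails can centre it, and push on.

Run:
```python
from push import *
p=np.array(manip.current_ee_pos());H=np.array([.5897,.3448])
# rotate tray about its front (0.355 ahead of grip) by +0.02
fr=p[:2]+.30*u(-.075);g=fr-.30*u(-.055)
manip.move_l([*g,p[2]],rot(-.055),max_speed=.02)
print(manip.current_force(),g)
manip.set_gripper(0,45)
lat=(g-H)@np.array([u(th)[1],-u(th)[0]]);H=H+lat*np.array([u(th)[1],-u(th)[0]]);print("lat",lat)
print(push(.20,.12,p[2],-.055,H))
print(manip.current_force(),manip.current_ft_torque(),manip.current_time(),manip.current_ee_pos(),manip.current_grip_force())
report(7)
```

```text
[-0.69105623 -2.52825555 -4.88280339] [ 0.57501766 -0.03027648]
lat 0.0059586690478833325
force stop 0.188 [-19.84398556 -53.84017259   5.85610103]
(np.float64(0.188), np.float64(57.380728015951306))
[-19.84398556 -53.84017259   5.85610103] [-8.02054257  2.64825003 -0.18239171] 31.1167 [ 0.57291976 -0.02414734  0.02418053] 114.3638527393341
scene front [721.3 545.5] edges yaw,x@y=.13 [(np.float32(-0.058), np.float32(689.9)), (np.float32(0.435), np.float32(505.8))]
top front [726.1 546.5] edges yaw,x@y=.13 [(np.float32(-0.049), np.float32(689.3)), (np.float32(-0.052), np.float32(471.4))]
```

View pics/top7.png

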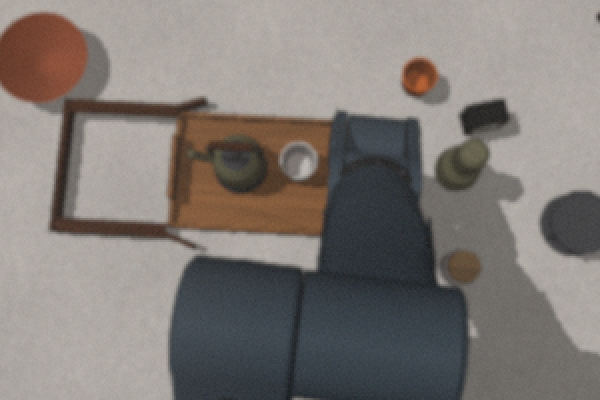

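The jam force is mostly backwards with −x, so the +x corner at (183,113) is bearing on the +x guide. I'll back off 10 mm, shift 5 mm towards −x, and push on with lateral force-following.

```bash
cat >> push.py <<'E'
n_=np.array([u(th)[1],-u(th)[0]])
def soft(a,b,z,t,H,lat,lim=25,n=.006,v=.05,k=.00025):
    fm=0
    for s in np.append(np.arange(a-n,b,-n),b):
        manip.move_l([*(H+lat*n_-(s+.175)*u(th)),z],rot(t),max_speed=v)
        f=np.array(manip.current_force());fl=f[:2]@n_;fa=f[:2]@u(th);fm=max(fm,abs(fa))
        if abs(fl)>3: lat+=np.clip(k*fl,-.002,.002)
        if abs(fa)>lim: print("stop",s,f.round(1));break
    print("s,lat,fmax",round(s,4),round(lat,4),fm.round(1),f.round(1),np.round(manip.current_ft_torque(),2),manip.current_time())
    return s,lat
E
python3 - <<'E'
from push import *
H=np.array([.5897,.3448]);z=.0243
manip.move_l([*(H+.004*n_-(.200+.175)*u(th)),z],rot(th),max_speed=.05)
manip.set_gripper(0,60)
manip.move_l([*(H-.001*n_-(.200+.175)*u(th)),z],rot(th),max_speed=.03)
print(manip.current_force(),manip.current_grip_force())
soft(.2,.1,z,th,H,-.001)
report(8)
E
```

```text
[ 2.00574614  2.35010073 -5.75814467] 113.08968186378479
s,lat,fmax 0.1 -0.001 4.3 [ 0.5  0.  -4.8] [ 0.15 -0.04 -0.04] 36.6583
scene front [722.2 547.1] edges yaw,x@y=.13 [(np.float32(-0.055), np.float32(685.0)), (np.float32(-0.57), np.float32(486.3))]
top front [724.2 545.6] edges yaw,x@y=.13 [(np.float32(-0.092), np.float32(681.6)), (np.float32(-0.007), np.float32(470.1))]
```

Run:
```python
from push import *
H=np.array([.5897,.3448]);z=.0243
s,lat=soft(.1,.012,z,th,H,-.001,n=.01)
if s<.013: soft(s,-.012,z,th,H,lat,lim=14,n=.002)
print(manip.current_ee_pos())
```

```text
s,lat,fmax 0.012 -0.001 3.9 [ 0.8  3.2 -5.9] [ 0.44 -0.01 -0.02] 39.8667
stop -0.008000000000000002 [ -4.9 -21.    1.4]
s,lat,fmax -0.008 -0.0019 21.2 [ -4.9 -21.    1.4] [-3.22  0.59 -0.04] 42.3667
[0.57866917 0.17562468 0.02419664]
```

Run:
```python
from push import *
p=manip.current_ee_pos()
manip.set_gripper(.5);manip.dwell(.1)
manip.move_l([p[0],p[1],.16],max_speed=.12)
manip.move_l([p[0]-.1,p[1]-.25,.33],max_speed=.3)
print(manip.current_time())
report(9)
for n in("scene","top"):
    D=np.load(n+"9.npz");W=D["W"];p=D["p"].astype(int);x,y,z=W[...,0],W[...,1],W[...,2]
    t=(D["d"]>0)&(p[...,0]>p[...,2]+25)&(z>.04)&(z<.058)&(abs(x-.585)<.08)
    for s in((y<.2)&(y>.13),(y>.49)&(y<.55)):
        q=W[t&s];print(n,"board",cv2.minAreaRect((q[:,:2]*1000).astype(np.float32)) if len(q)>4 else 0, q[:,2].mean() if len(q) else 0)
    s=(D["d"]>0)&(z>.028)&(z<.042)&(p.sum(-1)<230)&(y>.5)&(y<.57)&((abs(x-.515)<.015)|(abs(x-.67)<.015))
    for a in(.515,.67):
        q=W[s&(abs(x-a)<.015)];print("stop at",a,np.percentile(q[:,1],[3,50,97]).round(4) if len(q) else 0)
a=cv2.imread("pics/scene9.png")[:,150:];b=cv2.imread("pics/top9.png")[:,:350]
cv2.imwrite("pics/fin.png",np.hstack([a,b]))
```

```text
45.3833
scene front [637.6 544.2] edges yaw,x@y=.13 [(np.float32(-0.05), np.float32(684.5)), (np.float32(0.022), np.float32(471.9))]
top front [633.5 544.9] edges yaw,x@y=.13 [(np.float32(-0.099), np.float32(679.9)), (np.float32(3.771), np.float32(756.4))]
scene board ((576.73828125, 173.89295959472656), (14.340887069702148, 119.270263671875), 87.3289794921875) 0.049011810310191306
scene board ((598.8426513671875, 520.3095703125), (15.648735046386719, 116.93339538574219), 88.78950500488281) 0.04830712926454194
stop at 0.515 [0.5339 0.5355 0.5367]
stop at 0.67 [0.5123 0.524  0.5274]
top board ((577.4492797851562, 175.8943634033203), (10.699838638305664, 118.9149398803711), 86.65605163574219) 0.051543802185051134
top board ((597.7783813476562, 527.0206298828125), (16.825363159179688, 119.68218231201172), 87.41548156738281) 0.050237328003422885
stop at 0.515 [0.5302 0.5378 0.5428]
stop at 0.67 [0.5245 0.5294 0.5342]
```

View pics/fin.png

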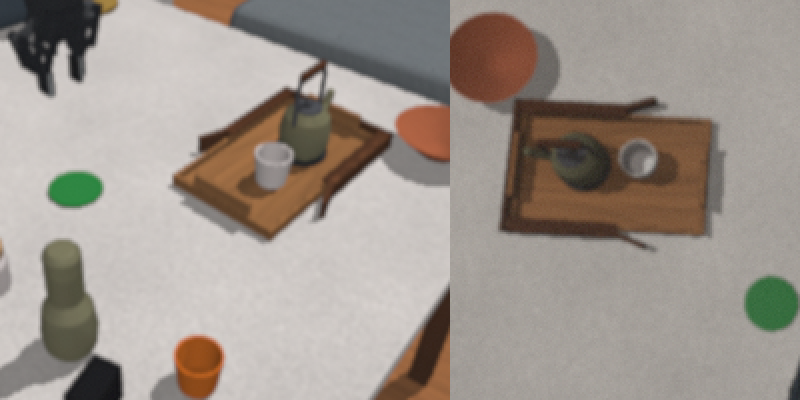

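The tray is in the rails with its front board at the stop (right panel px 515,170). The teapot stands on the coaster (305,130), and the cup is upright (273,165). I'll do one firm push check with closed fingers on the outer face of the board.

Run:
```python
from push import *
manip.set_gripper(0.,30)
B=np.array([.577,.170])
P=lambda s,z:[*(B-s*u(th)),z]
manip.move_l(P(.05,.12),rot(th),max_speed=.3)
manip.move_l(P(.05,.028),max_speed=.12)
f0=np.array(manip.current_force());out=[]
for s in np.arange(.032,-.004,-.002):
    manip.move_l(P(s,.028),max_speed=.03)
    f=(np.array(manip.current_force())-f0)[:2]@u(th);out.append((round(s,3),round(f,1)))
    if f<-25: break
print(out)
manip.move_l(P(.06,.028),max_speed=.1);manip.move_l(P(.2,.3),max_speed=.3)
manip.dwell(.3);print(manip.current_time())
p,d=grab("scene");W=world("scene",d)
print(*[[(np.round(r["at"],3).tolist(),round(r["confidence"],2)) for r in manip.look_for("scene",k)[:2]] for k in("teapot","coaster","cup","carafe","jar","clock")],sep="\n")
cv2.imwrite("pics/last.png",cv2.resize(p[140:270,200:400,::-1],None,fx=4,fy=4,interpolation=cv2.INTER_CUBIC))
```

```text
[(np.float64(0.032), np.float64(-0.1)), (np.float64(0.03), np.float64(0.8)), (np.float64(0.028), np.float64(0.8)), (np.float64(0.026), np.float64(1.3)), (np.float64(0.024), np.float64(0.7)), (np.float64(0.022), np.float64(0.9)), (np.float64(0.02), np.float64(0.9)), (np.float64(0.018), np.float64(-0.0)), (np.float64(0.016), np.float64(0.5)), (np.float64(0.014), np.float64(0.8)), (np.float64(0.012), np.float64(-8.4)), (np.float64(0.01), np.float64(-21.7)), (np.float64(0.008), np.float64(-34.4))]
53.925
[([0.614, 0.38, 0.097], 0.87), ([0.694, 0.403, 0.04], 0.17)]
[([0.341, 0.052, 0.009], 0.75), ([0.635, 0.378, 0.016], 0.39)]
[([0.599, 0.28, 0.047], 0.82), ([0.755, -0.128, 0.041], 0.62)]
[([0.602, -0.211, 0.099], 0.88), ([0.7, 0.404, 0.033], 0.61)]
[([0.423, -0.203, 0.062], 0.9)]
[([0.691, -0.262, 0.066], 0.66)]
```

View pics/last.png

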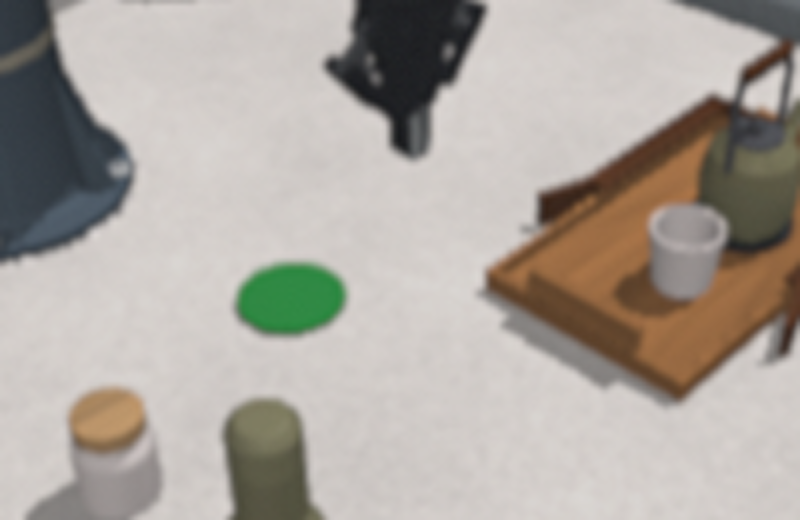

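The push met a stiff linear stop, and the cup, teapot and bystanders are all in place. However, the shadow at (570,350) under the tray's near end could mean it is raised, so I'll check the heights before handing in.

Run:
```python
from push import *
# floor and board tops in tray coords, before and now
def chk(n,W,p,d,c,t):
    p=p.astype(int);wood=(d>0)&(p[...,0]>p[...,2]+25)
    r=W[...,:2]-c;ly=r@u(t);lx=r@np.array([u(t)[1],-u(t)[0]]);z=W[...,2]
    o=[]
    for y0,w in((-.175,.005),(-.14,.02),(.175,.005)):
        s=(abs(ly-y0)<w)&(abs(lx)<.05)&wood;o.append((np.round(np.percentile(z[s],[10,50,90,97]),4) if s.sum()>5 else 0,s.sum()))
    s=(d>0)&(abs(ly+.23)<.02)&(abs(lx)<.1);o.append(("table",np.round(np.median(z[s]),4)))
    print(n,o)
for n in("scene","top"):
    D=np.load(n+"0.npz");chk(n+" before",D["W"],D["p"],D["d"],np.array([.5548,.0795]),-.003)
    p,d=grab(n);chk(n+" now",world(n,d),p,d,np.array([.577,.1749])+.175*u(th),th)
```

```text
scene before [(array([0.0069, 0.0385, 0.0536, 0.0551]), np.int64(221)), (array([0.0072, 0.0092, 0.0112, 0.0124]), np.int64(178)), (array([0.0128, 0.0342, 0.0525, 0.0547]), np.int64(191)), ('table', np.float64(0.0011))]
scene now [(array([0.008 , 0.0346, 0.0532, 0.0542]), np.int64(182)), (array([0.0071, 0.0091, 0.0112, 0.0119]), np.int64(60)), (array([0.0163, 0.0404, 0.0537, 0.0547]), np.int64(77)), ('table', np.float64(0.0008))]
top before [(array([0.0489, 0.0518, 0.054 , 0.056 ]), np.int64(67)), (array([0.0043, 0.008 , 0.0116, 0.0132]), np.int64(275)), (array([0.0119, 0.0479, 0.0547, 0.0556]), np.int64(110)), ('table', np.float64(0.0012))]
top now [(array([0.0396, 0.0513, 0.0555, 0.0567]), np.int64(83)), (array([0.0049, 0.0082, 0.012 , 0.0145]), np.int64(280)), (array([0.0113, 0.0496, 0.0547, 0.0562]), np.int64(115)), ('table', np.float64(0.0001))]
```

The heights match those from before the move, so the tray is flat. I'm handing in.

```bash
python3 -c "
from bench import manip
print(manip.current_time(),manip.sign_off())"
```

```text
the job is handed in; nothing more can be done
54.375 None
```

The job is handed in at 54.4 s: the teapot stands on the slate coaster with its spout towards the back stop, the loaded tray is home and released, the cup is upright, and the carafe, jar and clock have not moved; the verdict was not reported back.

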